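# Raise the fold-up stock rest on the welding bench

## Robot

A 6-joint arm with a two-finger parallel gripper is mounted at the origin on the work surface. World frame = base frame: x ahead of the robot, y to its left, z up, the work surface at z = 0. Lengths are in mm, angles in rad, forces in N, time in s.
With the tool pointing down it reaches from about 275 to 750 mm from the base axis. Payload 10.2 kg.
Tool frame: the origin (TCP) lies at the very end of the fingers, on their centre line; the grasp point (between the pads) lies 19 mm behind it; z points along the fingers, y is the direction in which the jaws open and shut (so a half turn about z gives the same grasp; the last joint's range is limited). The gripper opens to 85 mm and grips with 20 to 120 N. Pads are 22 mm wide; open, the fingers measure 114 mm over their backs; the gripper's body (76 mm by 85 mm) begins 54 mm behind the grasp point. The pads swing forward as they close: fully open they stand 13 mm farther back than shut.
Start: joints at [-1.527, 0.313, 1.498, -0, 1.331, -0.223], TCP at [138.401, -506.435, 231.294] pointing down, gripper open.
Joint ranges: [-2.94, 2.94], [-0.97, 2.17], [0.19, 2.56], [-1.23, 4.37], [0.02, 3.11], [-2.88, 2.88]. Speed limits (rad/s): [2.39, 2.39, 3.01, 3.14, 3.14, 3.14].

## Interface

Orientations are given as a unit quaternion [w, x, y, z].
In Python, from rig import sensors, imaging, ctrl gives the robot as it stands.
- The arm moves only by the shell command python3 -m creep 'ROWS' [FORCE]. ROWS is JSON, a list of rows, each an object with "grip": the finger opening in mm, from 0 to 85.4; "linear": the shift along the tool's x, y, z in mm, a list of three; "rot": the turn, a rotation vector about the tool's x, y, z in rad, a list of three. A call has 1 to 12 rows; each row shifts and turns the commanded pose from where the row before left it, along the tool's axes as they then stand; what a row does not reach is not made up. A row lasts 1/12 s, in which the tool goes at most 41.7 mm and 7.16 degrees, less where a joint would pass 70% of its speed; a pose out of reach is approached as far as the arm can. A call with a gripper value outside its range is refused whole. The fingers move at their own pace and stop on an object; FORCE is the grip in N (left out, the last holds). Time passes only in rows, so rows that do not move let the fingers close. It gives the time, the measured TCP pose, the force and the opening at its end, in the units of the state.
- sensors.sense(): the state, without advancing time (a new reading comes with each control period).
- imaging.capture(name): name is "scene" or "top"; returns (picture, depth): 480x640x3 uint8, red, green, blue; 480x640 float32, mm along the optical axis (not along the pixel's ray), 0 where there is no reading.
- imaging.camera_params(name): a dict with "intrinsics" (3x3 intrinsics, pixels), "R" (3x3) and "t" (3): a world point X has camera coordinates R X + t. Camera axes: x right, y down, z forward; pixel columns grow to the right and rows downward; lengths in mm; the calibration is good to about 2 mm. A picture is of the moment at which its call begins. camera_params takes no time and is no camera call.
- ctrl.finish_job(): hands the job in, once; it reports no verdict.
The state is a dict: "time_s": time; "joints": joint angles; "dq": joint speeds; "tau": joint torques, N m; "eef_pos": TCP position; "ee_rot": TCP orientation; "force": force on the tool from outside, world axes, zero at the start; "wrist_torque": the same for the moment, N m; "grip_width": opening from 0.0 (shut) to 1.0 (fully open).
Only numpy, scipy, OpenCV 4.12 (cv2) and the standard library are available. Lean on these libraries where they do the work, as an engineer would, in place of code of your own. Each camera call takes 0.05 s, during which the arm holds its last target.

## Task

A long steel bar is about to be laid on the bench, so put up the stock rest with the orange roller: swing its folded arm up and over past upright until it leans back on its stop and stays up by itself, then let go. Do not sling it. Leave the rest with the black roller folded down, and do not shift the loose piece of square tube.

Things in the scene. Friction and masses are not known exactly. Their poses are not given: they have to be found in the camera images.
- orange_arm (a joint): Hinge of the orange-roller rest, rad. 0: folded level, arm pointing away from the robot; 1.57: upright; 1.833: leaning 15 degrees past upright on its stop, the limit. Only weight holds it: short of upright it falls back, from 4 degrees past it sinks onto the stop; light damping. Pin level, square to the arm, 45 mm above the bench, in a fixed blue foot 70 mm wide with cheeks 98 mm high, 42 mm wide.
- orange_roller (a point): Centre of the orange roller on the arm's free end: drum 32 mm across, 36 mm long with flat ends, axis parallel to the pin, 135 mm from the pin, 45 mm up when folded. x: along the arm, pin to roller; y: along the drum; z: up when folded. The arm is a steel bar 22 mm wide, 14 mm thick, about 0.3 kg. The drum can be pinched from above on its flat ends and turns between the fingers as it swings.
- black_arm (a joint): Hinge of the other stock rest, the same in every way but with a black roller, its pin 0.2 m or more to the left or right of the orange one's: 0 is folded down, to be left so.
- tube: Loose offcut of bright square steel tube, 40 x 40 mm, 80 mm long, lying on the bench beyond the rests; origin at the centre of its underside, x along its length. To be left alone.
Mind the look-alikes: they are no part of the job. What is shaped like the part that bears orange_arm but brown or red is not meant.

How it is judged (in metres and radians):
At the end, for the whole second after the job is handed in: The orange-roller arm stands still past upright, within about 10 degrees of its stop (joint above 1.65 rad); the black-roller arm is still folded (below 0.17 rad); the tube is within 30 mm of where it lay (value of joint orange_arm above 1.65 rad and velocity of joint orange_arm between -0.1 and 0.1 rad/s and value of joint black_arm below 0.17 rad and distance of tube from where it was at the start of the episode below 0.03 m); the robot touches nothing.
It fails at once if the black-roller arm is lifted by more than 20 degrees (value of joint black_arm above 0.35 rad).
It fails at once if the orange-roller arm is slung (faster than 6 rad/s) (velocity of joint orange_arm above 6 rad/s).
It fails at once if the tube is shifted by more than 30 mm (distance of tube from where it was at the start of the episode above 0.03 m).
It also fails if it takes over 32 s, if anything falls off the work surface, if the arm or the gripper's body presses on something with over 40 N, if the wrist force passes 120 N, or if a joint passes its speed limit or range.

## Working session

There is one attempt and no reset: what is moved stays moved. The work goes in short steps, Python scripts to look and compute and a shell command to move; the robot and the scene stay as the last step left them, time stands still between calls to the robot, and variables do not carry over. Pictures are saved under pics/ and viewed, and the job is handed in when it is done.

```bash
mkdir -p pics; ls; python3 - <<'E'
from rig import sensors, imaging, ctrl
import cv2,numpy as np
s=sensors.sense();print(s)
for n in("scene","top"):
    p,d=imaging.capture(n);cv2.imwrite(f"pics/{n}0.png",p[:,:,::-1]);np.save(f"pics/{n}0_d.npy",d);np.save(f"pics/{n}0_p.npy",p)
    print(imaging.camera_params(n))
E
```

```text
pics
{'time_s': 0.0, 'joints': array([-1.52740406e+00,  3.13465274e-01,  1.49842200e+00, -3.35819738e-06,
        1.33096325e+00, -2.23388240e-01]), 'dq': array([-5.54051088e-05, -6.18813615e-04,  1.62050432e-03, -2.97035929e-04,
       -7.27262923e-05,  5.76830480e-04]), 'tau': array([ 1.71507641e-04, -4.12271833e+01, -2.59743458e+01, -1.21250423e-04,
        4.12200388e-03,  7.57516290e-06]), 'eef_pos': array([ 138.38691917, -506.18194842,  230.73292561]), 'ee_rot': array([-6.26534429e-04,  9.91116455e-01,  1.32995406e-01,  5.49021559e-05]), 'force': array([-0.35183179, -0.32190859,  0.16437936]), 'wrist_torque': array([-0.00783329,  0.016175  , -0.01689237]), 'grip_width': 0.9973624608600059}
{'intrinsics': array([[604.88489256,   0.        , 313.58181743],
       [  0.        , 604.88489256, 246.46016145],
       [  0.        ,   0.        ,   1.        ]]), 'R': array([[-0.53993624,  0.84162044,  0.01199518],
       [ 0.63096819,  0.41414356, -0.65602153],
       [-0.55708886, -0.34664122, -0.75464685]]), 't': array([ 237.27800047, -270.86944538, 1696.75196227])}
{'intrinsics': array([[619.94191297,   0.        , 321.78214048],
       [  0.        , 619.94191297, 250.10787129],
       [  0.        ,   0.        ,   1.        ]]), 'R': array([[-0.00821361, -0.99989195, -0.01219135],
       [-0.99287957,  0.0096037 , -0.11873466],
       [ 0.11883892,  0.0111293 , -0.99285117]]), 't': array([  35.63555906,  493.05210247, 1168.39799034])}
```

View pics/scene0.png

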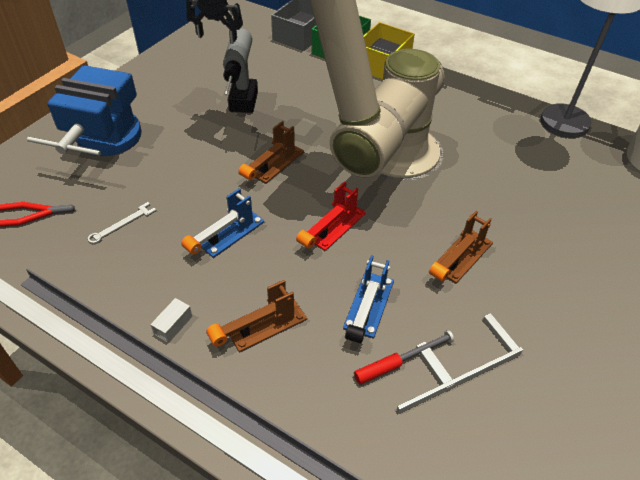

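View pics/top0.png

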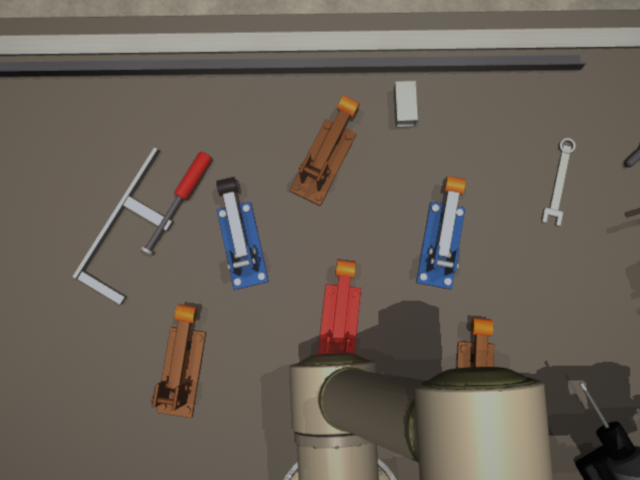

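Top view: candidates for the orange rest are the blue foot with orange roller (455,185), brown feet with orange rollers at (347,105), (185,313) and (482,326), the red one at (345,268), and the blue foot with black roller (228,185). By the description I choose the blue foot with the orange roller at (455,185). The tube is at (405,103).

```bash
cat > h.py <<'E'
import numpy as np,cv2
from rig import imaging
def pts(n,d):
    c=imaging.camera_params(n);K=c["intrinsics"];v,u=np.mgrid[:480,:640]
    P=np.stack([(u-K[0,2])/K[0,0]*d,(v-K[1,2])/K[1,1]*d,d],-1)
    return (P-c["t"])@c["R"]
E
python3 - <<'E'
from h import *
hs={}
for n,(a,b,c,e) in dict(top=(150,300,400,490),scene=(180,265,170,275)).items():
    p=np.load(f"pics/{n}0_p.npy");d=np.load(f"pics/{n}0_d.npy");P=pts(n,d)
    hsv=cv2.cvtColor(p,cv2.COLOR_RGB2HSV).astype(int)
    box=np.zeros(d.shape,bool);box[a:b,c:e]=1;box&=d>0
    org=box&(hsv[...,0]<22)&(hsv[...,1]>150)&(hsv[...,2]>90)
    blue=box&(hsv[...,0]>100)&(hsv[...,0]<125)&(hsv[...,1]>120)
    bar=box&(hsv[...,1]<70)&(P[...,2]>40)&(hsv[...,2]>110)
    base=blue&(P[...,2]<30)&(P[...,2]>2); cheek=blue&(P[...,2]>60)
    for k,m in dict(org=org,base=base,cheek=cheek,bar=bar).items():
        Q=P[m]
        if len(Q)<5: print(n,k,len(Q));continue
        print(n,k,len(Q),"mean",Q.mean(0).round(1),"p2",np.percentile(Q,2,0).round(1),"p98",np.percentile(Q,98,0).round(1))
        if k!="cheek":
            r=cv2.minAreaRect(Q[:,:2].astype(np.float32));print("   rect",np.round(r[0],1),np.round(r[1],1),round(r[2],1))
    if n=="top":
        cv2.imwrite("pics/crop.png",cv2.resize(p[150:300,400:500,::-1],None,fx=4,fy=4,interpolation=cv2.INTER_CUBIC))
E
```

```text
top org 252 mean [ 614.2 -224.    56.4] p2 [ 600.1 -241.5   48.1] p98 [ 629.5 -206.6   62.8]
   rect [ 619.9 -228.4] [40.9 47.2] 69.7
top base 1370 mean [ 499.1 -195.4    7.1] p2 [ 425.  -243.2    2.8] p98 [ 582.4 -159.8   12.1]
   rect [ 505.3 -202.2] [ 69.1 163.6] 78.6
top cheek 139 mean [ 466.4 -194.1   95.2] p2 [ 444.  -217.2   71.4] p98 [ 489.3 -171.3  100.7]
top bar 831 mean [ 530.6 -207.4   55.1] p2 [ 456.7 -227.5   46.4] p98 [ 598.7 -177.7   91.8]
   rect [ 528.2 -207.4] [ 49.8 149.9] 78.5
scene org 234 mean [ 609.8 -220.9   51.6] p2 [ 315.3 -242.1    8.4] p98 [ 633.1 -203.9   63.3]
   rect [ 476.3 -255.1] [323.9  82.6] 5.0
scene base 827 mean [ 516.5 -187.6    9.1] p2 [ 434.8 -222.5    3.2] p98 [ 588.6 -156.9   25.1]
   rect [ 509.8 -189.6] [ 52.7 164.7] 78.4
scene cheek 293 mean [ 474.2 -191.9   81. ] p2 [ 452.3 -214.3   60.5] p98 [ 492.9 -170.6  100.1]
scene bar 435 mean [ 531.8 -205.6   55.3] p2 [ 459.  -226.4   46. ] p98 [ 598.4 -172.6   93. ]
   rect [ 534.  -204.2] [ 54.3 170.7] 81.4
```

View pics/crop.png

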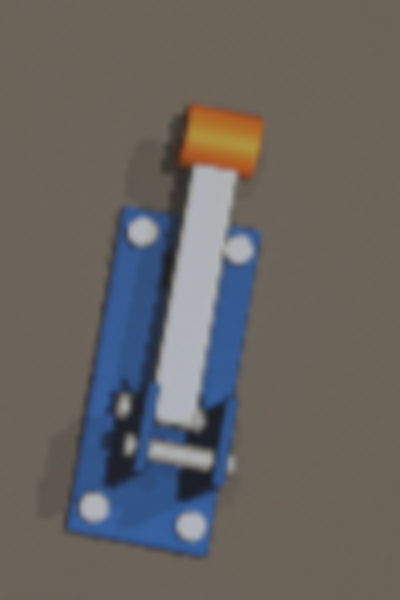

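The crop shows a blue foot, bare steel bar and an orange drum centred at about crop (225,140), which confirms the choice. Next I refine the drum and pin positions.

```bash
python3 - <<'E'
from h import *
yaw=np.deg2rad(-11.4);u=np.array([np.cos(yaw),np.sin(yaw)]);v=np.array([-u[1],u[0]])
for n,(a,b,c,e) in dict(top=(150,300,400,490),scene=(225,265,170,215)).items():
    p=np.load(f"pics/{n}0_p.npy");d=np.load(f"pics/{n}0_d.npy");P=pts(n,d)
    hsv=cv2.cvtColor(p,cv2.COLOR_RGB2HSV).astype(int)
    box=np.zeros(d.shape,bool);box[a:b,c:e]=1;box&=d>0
    org=box&(hsv[...,0]<22)&(hsv[...,1]>150)&(hsv[...,2]>90)&(P[...,2]>35)&(P[...,2]<66)
    Q=P[org];U=Q[:,:2]@u;V=Q[:,:2]@v
    # fit circle radius16 axis V: z-U
    from scipy.optimize import least_squares
    s=(abs(V-np.median(V))<13)
    r=least_squares(lambda q:np.hypot(U[s]-q[0],Q[s,2]-q[1])-16,[np.median(U),45],loss='soft_l1')
    vm=(np.percentile(V,3)+np.percentile(V,97))/2
    print(n,"circle U,z",r.x.round(1),"V mid",vm.round(1),np.percentile(V,[3,97]).round(1),"xy",(r.x[0]*u+vm*v).round(1))
    bar=box&(hsv[...,1]<70)&(P[...,2]>45)&(P[...,2]<60)&(hsv[...,2]>110);Q=P[bar];
    Q=Q[(Q[:,:2]@u<600)]
    if len(Q)>20:
        l=cv2.fitLine(Q[:,:2].astype(np.float32),cv2.DIST_HUBER,0,.01,.01).ravel();print(" bar dir deg",np.rad2deg(np.arctan(l[1]/l[0])),"V",np.median(Q[:,:2]@v),"U",np.percentile(Q[:,:2]@u,[1,99]))
E
```

```text
top circle U,z [647.   43.7] V mid -98.4 [-115.1  -81.6] xy [ 614.8 -224.3]
 bar dir deg -10.7697525 V -98.7895317144212 U [508.25469646 598.75315581]
scene circle U,z [648.2  44.4] V mid -96.1 [-114.1  -78.1] xy [ 616.4 -222.3]
 bar dir deg 24.116062 V -98.50241677072084 U [574.55754668 599.63177026]
```

```bash
python3 -m creep '[{"grip":75,"linear":[33.4,-9.1,0],"rot":[0,0,0]},{"grip":75,"linear":[33.4,-9.1,0],"rot":[0,0,0]},{"grip":75,"linear":[33.4,-9.1,0],"rot":[0,0,0]},{"grip":75,"linear":[33.4,-9.1,0],"rot":[0,0,0]},{"grip":75,"linear":[33.4,-9.1,0],"rot":[0,0,0]},{"grip":75,"linear":[33.4,-9.1,0],"rot":[0,0,0]},{"grip":75,"linear":[33.4,-9.1,0],"rot":[0,0,0]},{"grip":75,"linear":[33.4,-9.1,0],"rot":[0,0,0]},{"grip":75,"linear":[33.4,-9.1,0],"rot":[0,0,0]},{"grip":75,"linear":[33.4,-9.1,0],"rot":[0,0,0]}]' 30
```

```text
time_s: 0.93
eef_pos: [437.9, -329.3, 231.1]
ee_rot: [-0.0, 0.991, 0.133, -0.0]
force: [0.3, -1.2, 0.2]
grip_width: 0.877
```

```bash
python3 -m creep '[{"grip":75,"linear":[33,-9,0],"rot":[0,0,0]},{"grip":75,"linear":[33,-9,0],"rot":[0,0,0]},{"grip":75,"linear":[33,-9,0],"rot":[0,0,0]},{"grip":75,"linear":[33,-9,0],"rot":[0,0,0]},{"grip":75,"linear":[33,-9,0],"rot":[0,0,0]},{"grip":75,"linear":[33,-9,0],"rot":[0,0,0]},{"grip":75,"linear":[0,0,0],"rot":[0,0,0.1165]},{"grip":75,"linear":[0,0,0],"rot":[0,0,0.1165]},{"grip":75,"linear":[0,0,0],"rot":[0,0,0.1165]},{"grip":75,"linear":[0,0,0],"rot":[0,0,0.1165]},{"grip":75,"linear":[0,0,0],"rot":[0,0,0]},{"grip":75,"linear":[0,0,0],"rot":[0,0,0]}]'; python3 - <<'E'
from rig import sensors
from scipy.spatial.transform import Rotation as R
import numpy as np
s=sensors.sense();q=s["ee_rot"];M=R.from_quat(np.roll(q,-1)).as_matrix()
print(np.rad2deg(np.arctan2(M[1,0],M[0,0])), M[:,2], M.T@(np.array([615.5,-223.5,26])-s["eef_pos"]))
E
```

```text
time_s: 1.93
eef_pos: [613.3, -226.3, 230.9]
ee_rot: [-0.0, 0.995, -0.098, -0.0]
force: [0.3, -0.2, 0.3]
grip_width: 0.88
-11.217003535962874 [-6.21758418e-04  3.67198086e-04 -9.99999739e-01] [  1.8075256   -3.09980045 204.92928046]
```

```bash
python3 -m creep '[{"grip":75,"linear":[1.8,-3.1,30],"rot":[0,0,0]},{"grip":75,"linear":[0,0,30],"rot":[0,0,0]},{"grip":75,"linear":[0,0,30],"rot":[0,0,0]},{"grip":75,"linear":[0,0,30],"rot":[0,0,0]},{"grip":75,"linear":[0,0,20],"rot":[0,0,0]},{"grip":75,"linear":[0,0,0],"rot":[0,0,0]},{"grip":75,"linear":[0,0,0],"rot":[0,0,0]}]'; python3 - <<'E'
from h import *
for n in("scene","top"):
    p,d=imaging.capture(n); c=p[140:300,130:330] if n=="scene" else p[120:300,390:540]
    cv2.imwrite(f"pics/{n}1.png",cv2.resize(c[...,::-1],None,fx=3,fy=3,interpolation=cv2.INTER_CUBIC))
E
```

```text
time_s: 2.52
eef_pos: [615.6, -223.6, 91.1]
ee_rot: [-0.0, 0.995, -0.098, -0.001]
force: [-0.3, 1.1, 0.1]
grip_width: 0.874
```

View pics/scene1.png

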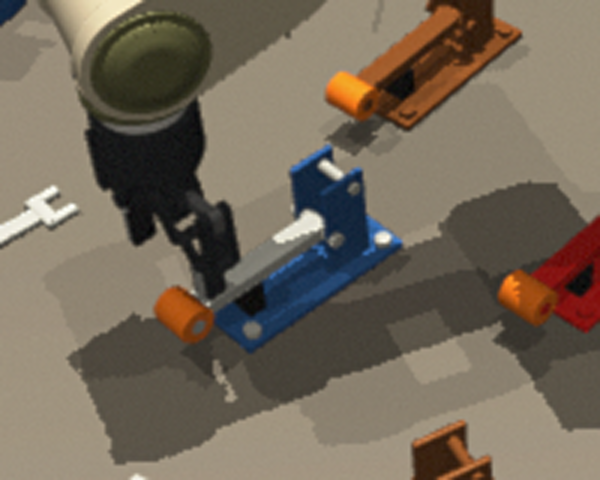

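View pics/top1.png

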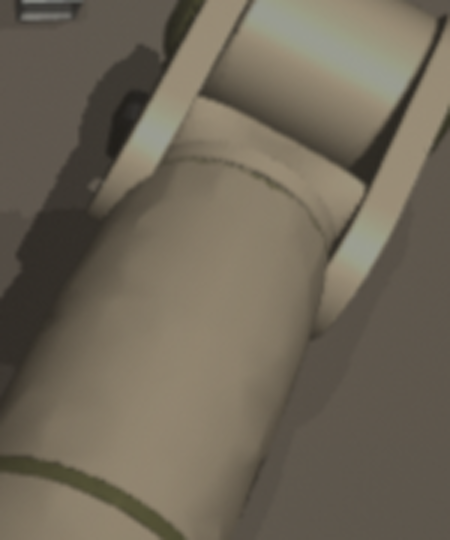

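The scene crop shows the open fingers at crop (140,240) and (212,275) straddling the space above the drum at (185,312). The top view is blocked by the arm. I continue down.

```bash
python3 -m creep '[{"grip":75,"linear":[0,0,17],"rot":[0,0,0]},{"grip":75,"linear":[0,0,17],"rot":[0,0,0]},{"grip":75,"linear":[0,0,17],"rot":[0,0,0]},{"grip":75,"linear":[0,0,16],"rot":[0,0,0]},{"grip":75,"linear":[0,0,0],"rot":[0,0,0]},{"grip":75,"linear":[0,0,0],"rot":[0,0,0]}]'; python3 - <<'E'
from h import *
for n in("scene",):
    p,d=imaging.capture(n); c=p[180:280,150:290]
    cv2.imwrite(f"pics/{n}2.png",cv2.resize(c[...,::-1],None,fx=5,fy=5,interpolation=cv2.INTER_CUBIC))
E
```

```text
time_s: 3.12
eef_pos: [616.2, -223.9, 25.5]
ee_rot: [0.0, 0.995, -0.099, 0.001]
force: [-0.0, 0.6, 0.6]
grip_width: 0.881
```

View pics/scene2.png

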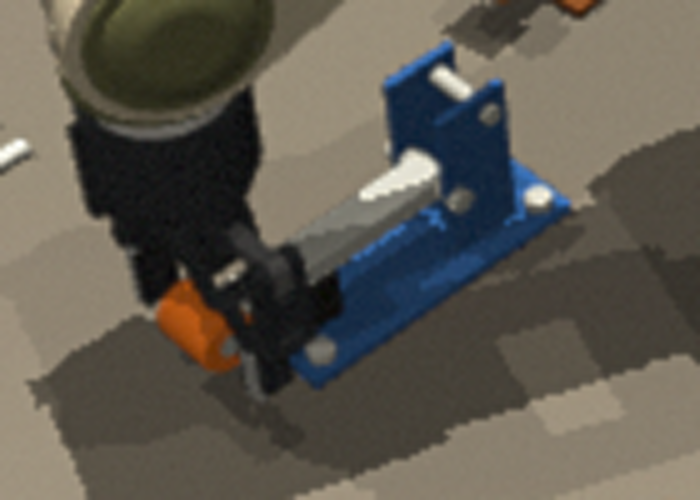

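The drum (200,325) sits between the near finger (265,350) and the far finger (150,280). Now I close on it.

```bash
python3 -m creep '[{"grip":30,"linear":[0,0,0],"rot":[0,0,0]},{"grip":30,"linear":[0,0,0],"rot":[0,0,0]},{"grip":30,"linear":[0,0,0],"rot":[0,0,0]},{"grip":30,"linear":[0,0,0],"rot":[0,0,0]},{"grip":30,"linear":[0,0,0],"rot":[0,0,0]},{"grip":30,"linear":[0,0,0],"rot":[0,0,0]},{"grip":30,"linear":[0,0,0],"rot":[0,0,0]},{"grip":30,"linear":[0,0,0],"rot":[0,0,0]}]' 30; python3 - <<'E'
from h import *
p,d=imaging.capture("scene"); c=p[180:280,150:290]
cv2.imwrite("pics/scene3.png",cv2.resize(c[...,::-1],None,fx=5,fy=5,interpolation=cv2.INTER_CUBIC))
E
```

```text
time_s: 3.83
eef_pos: [615.8, -226.4, 26.1]
ee_rot: [0.002, 0.995, -0.1, 0.001]
force: [-5.2, -9.8, 5.8]
grip_width: 0.419
```

View pics/scene3.png

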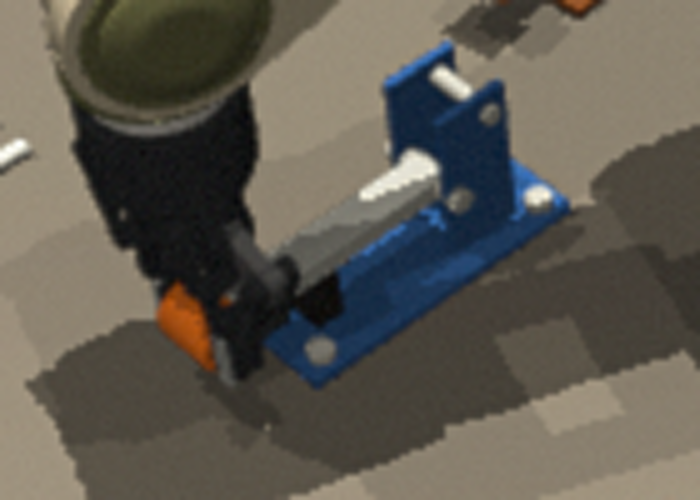

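Opening is 35.8 mm, so the drum is held, but the jaws are pulled 2.5 mm sideways. I work out the arc.

```bash
python3 -c "
import numpy as np
t=np.arange(0,21)*.09
for a,b,c in zip(t[1:],np.diff(135*np.cos(t)),-np.diff(135*np.sin(t))):print(a.round(2),b.round(1),c.round(1))"
python3 -m creep '[{"grip":30,"linear":[0,2.5,0],"rot":[0,0,0]},{"grip":30,"linear":[0,0,0],"rot":[0,0,0]}]'
```

```text
0.09 -0.5 -12.1
0.18 -1.6 -12.0
0.27 -2.7 -11.8
0.36 -3.8 -11.5
0.45 -4.8 -11.2
0.54 -5.8 -10.7
0.63 -6.7 -10.1
0.72 -7.6 -9.5
0.81 -8.4 -8.8
0.9 -9.2 -8.0
0.99 -9.8 -7.1
1.08 -10.4 -6.2
1.17 -11.0 -5.2
1.26 -11.4 -4.2
1.35 -11.7 -3.2
1.44 -12.0 -2.1
1.53 -12.1 -1.0
1.62 -12.1 0.1
1.71 -12.1 1.1
1.8 -11.9 2.2
time_s: 4.05
eef_pos: [615.7, -226.5, 26.1]
ee_rot: [0.0, 0.995, -0.1, 0.001]
force: [-3.2, 3.0, 8.2]
grip_width: 0.416
```

```bash
python3 -m creep '[{"grip":30,"linear":[-0.5,0,-12.1],"rot":[0,0,0]},{"grip":30,"linear":[-1.6,0,-12],"rot":[0,0,0]},{"grip":30,"linear":[-2.7,0,-11.8],"rot":[0,0,0]},{"grip":30,"linear":[-3.8,0,-11.5],"rot":[0,0,0]},{"grip":30,"linear":[-4.8,0,-11.2],"rot":[0,0,0]},{"grip":30,"linear":[0,0,0],"rot":[0,0,0]},{"grip":30,"linear":[0,0,0],"rot":[0,0,0]}]'; python3 - <<'E'
from h import *
p,d=imaging.capture("scene"); c=p[140:280,130:290]
cv2.imwrite("pics/scene4.png",cv2.resize(c[...,::-1],None,fx=4,fy=4,interpolation=cv2.INTER_CUBIC))
E
```

```text
time_s: 4.63
eef_pos: [601.4, -223.5, 84.4]
ee_rot: [0.0, 0.995, -0.099, -0.0]
force: [-3.1, -2.0, 0.1]
grip_width: 0.413
```

View pics/scene4.png

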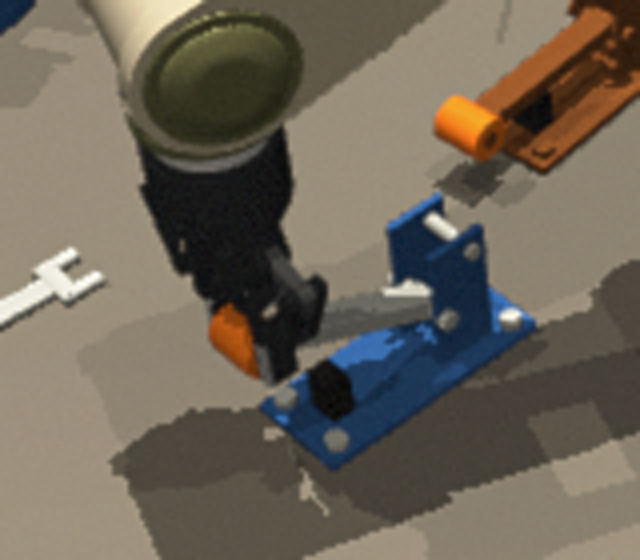

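The drum at (235,340) is still held and the arm is lifting off the rest block at (330,385), so I continue the arc.

```bash
python3 -m creep '[{"grip":30,"linear":[-5.8,0,-10.7],"rot":[0,0,0]},{"grip":30,"linear":[-6.7,0,-10.1],"rot":[0,0,0]},{"grip":30,"linear":[-7.6,0,-9.5],"rot":[0,0,0]},{"grip":30,"linear":[-8.4,0,-8.8],"rot":[0,0,0]},{"grip":30,"linear":[-9.2,0,-8],"rot":[0,0,0]},{"grip":30,"linear":[-9.8,0,-7.1],"rot":[0,0,0]},{"grip":30,"linear":[-10.4,0,-6.2],"rot":[0,0,0]},{"grip":30,"linear":[0,0,0],"rot":[0,0,0]},{"grip":30,"linear":[0,0,0],"rot":[0,0,0]}]'; python3 - <<'E'
from h import *
p,d=imaging.capture("scene"); c=p[120:280,130:290]
cv2.imwrite("pics/scene5.png",cv2.resize(c[...,::-1],None,fx=3,fy=3,interpolation=cv2.INTER_CUBIC))
E
```

```text
time_s: 5.43
eef_pos: [544.5, -212.0, 144.2]
ee_rot: [0.0, 0.995, -0.1, -0.0]
force: [-3.1, -4.0, 0.3]
grip_width: 0.415
```

View pics/scene5.png

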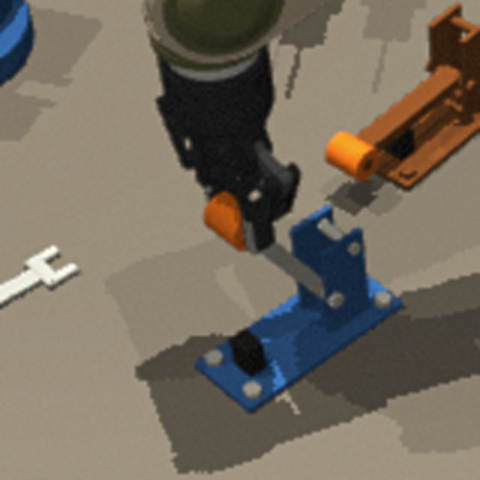

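The drum (228,220) is held with the arm at about 60 degrees. Next I take it over the top.

```bash
python3 -m creep '[{"grip":30,"linear":[-11,0,-5.2],"rot":[0,0,0]},{"grip":30,"linear":[-11.4,0,-4.2],"rot":[0,0,0]},{"grip":30,"linear":[-11.7,0,-3.2],"rot":[0,0,0]},{"grip":30,"linear":[-12,0,-2.1],"rot":[0,0,0]},{"grip":30,"linear":[-12.1,0,-1],"rot":[0,0,0]},{"grip":30,"linear":[-12.1,0,0.1],"rot":[0,0,0]},{"grip":30,"linear":[-12.1,0,1.1],"rot":[0,0,0]},{"grip":30,"linear":[-6,0,1],"rot":[0,0,0]},{"grip":30,"linear":[0,0,0],"rot":[0,0,0]},{"grip":30,"linear":[0,0,0],"rot":[0,0,0]}]'; python3 - <<'E'
from h import *
p,d=imaging.capture("scene"); c=p[120:280,130:290]
cv2.imwrite("pics/scene6.png",cv2.resize(c[...,::-1],None,fx=3,fy=3,interpolation=cv2.INTER_CUBIC))
E
```

```text
time_s: 6.32
eef_pos: [459.3, -194.7, 157.9]
ee_rot: [0.0, 0.995, -0.099, 0.001]
force: [-0.4, -1.2, 9.2]
grip_width: 0.417
```

View pics/scene6.png

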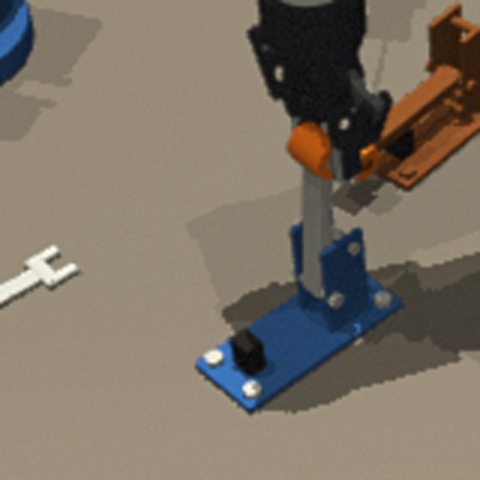

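By the TCP travel the arm is at about 1.75 rad, past upright, with the drum held at (310,148). I ease it onto the stop.

```bash
python3 -m creep '[{"grip":30,"linear":[-3,0,0.6],"rot":[0,0,0]},{"grip":30,"linear":[-3,0,0.7],"rot":[0,0,0]},{"grip":30,"linear":[-2,0,0.5],"rot":[0,0,0]},{"grip":30,"linear":[0,0,0],"rot":[0,0,0]},{"grip":30,"linear":[0,0,0],"rot":[0,0,0]},{"grip":30,"linear":[0,0,0],"rot":[0,0,0]}]'
```

```text
time_s: 6.87
eef_pos: [452.3, -193.3, 156.3]
ee_rot: [0.001, 0.995, -0.099, 0.002]
force: [0.4, -0.9, 8.0]
grip_width: 0.415
```

```bash
python3 -m creep '[{"grip":60,"linear":[0,0,0],"rot":[0,0,0]},{"grip":60,"linear":[0,0,0],"rot":[0,0,0]},{"grip":60,"linear":[0,0,0],"rot":[0,0,0]},{"grip":60,"linear":[0,0,0],"rot":[0,0,0]},{"grip":60,"linear":[0,0,0],"rot":[0,0,0]},{"grip":60,"linear":[0,0,0],"rot":[0,0,0]}]'; python3 - <<'E'
from h import *
p,d=imaging.capture("scene"); c=p[120:280,130:290]
cv2.imwrite("pics/scene7.png",cv2.resize(c[...,::-1],None,fx=3,fy=3,interpolation=cv2.INTER_CUBIC))
E
```

```text
time_s: 7.37
eef_pos: [450.8, -192.8, 154.9]
ee_rot: [-0.0, 0.995, -0.099, -0.0]
force: [0.3, -0.7, -0.0]
grip_width: 0.702
```

View pics/scene7.png

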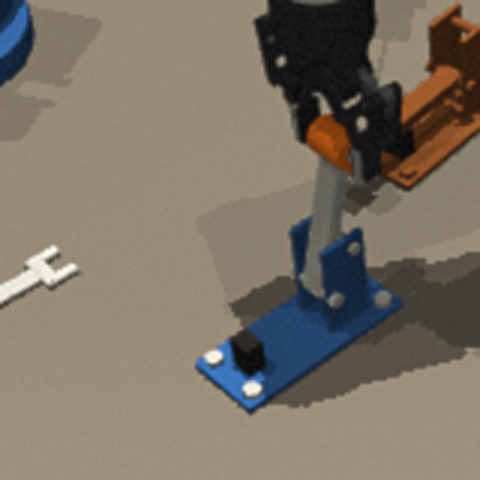

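The fingers are open and clear of the drum at (330,145), and the arm leans back. I withdraw straight up.

```bash
python3 -m creep '[{"grip":60,"linear":[0,0,-8],"rot":[0,0,0]},{"grip":60,"linear":[0,0,-12],"rot":[0,0,0]},{"grip":60,"linear":[0,0,-15],"rot":[0,0,0]},{"grip":60,"linear":[0,0,-20],"rot":[0,0,0]},{"grip":60,"linear":[0,0,-25],"rot":[0,0,0]},{"grip":60,"linear":[0,0,-25],"rot":[0,0,0]},{"grip":60,"linear":[0,0,-15],"rot":[0,0,0]},{"grip":60,"linear":[0,0,0],"rot":[0,0,0]},{"grip":60,"linear":[0,0,0],"rot":[0,0,0]},{"grip":60,"linear":[0,0,0],"rot":[0,0,0]}]'; python3 - <<'E'
from h import *
p,d=imaging.capture("scene")
cv2.imwrite("pics/scene8.png",p[...,::-1])
P=pts("scene",d);hsv=cv2.cvtColor(p,cv2.COLOR_RGB2HSV).astype(int)
yaw=np.deg2rad(-11.3);u=np.array([np.cos(yaw),np.sin(yaw)])
m=(hsv[...,0]<22)&(hsv[...,1]>150)&(P[...,2]>130)&(P[...,2]<215)&(abs(P[...,0]-460)<90)&(abs(P[...,1]+195)<50)
Q=P[m];print(len(Q),Q.mean(0).round(1),np.percentile(Q,[3,97],axis=0).round(1))
U=Q[:,:2]@u
from scipy.optimize import least_squares
r=least_squares(lambda q:np.hypot(U-q[0],Q[:,2]-q[1])-16,[U.mean()-10,Q[:,2].mean()-5],loss='soft_l1').x
print("drum U,z",r,"theta",np.arctan2(r[1]-45,r[0]-(647.5-135)))
d0=np.load("pics/scene0_d.npy");p0=np.load("pics/scene0_p.npy")
for nm,(a,b,c,e) in dict(tube=(295,345,145,195),black=(250,345,335,400)).items():
    print(nm,np.abs(p[a:b,c:e].astype(int)-p0[a:b,c:e]).mean(), np.median(np.abs(d[a:b,c:e]-d0[a:b,c:e])))
E
```

```text
time_s: 8.25
eef_pos: [450.5, -192.6, 274.2]
ee_rot: [-0.0, 0.995, -0.099, -0.001]
force: [-0.3, 0.6, 0.2]
grip_width: 0.701
233 [ 455.4 -185.8  183. ] [[ 439.7 -205.6  164.8]
 [ 467.4 -170.3  192.7]]
drum U,z [477.5538888  175.00712619] theta 1.8333907636220559
tube 5.188533333333333 2.638916
black 6.372847503373819 2.7122803
```

View pics/scene8.png

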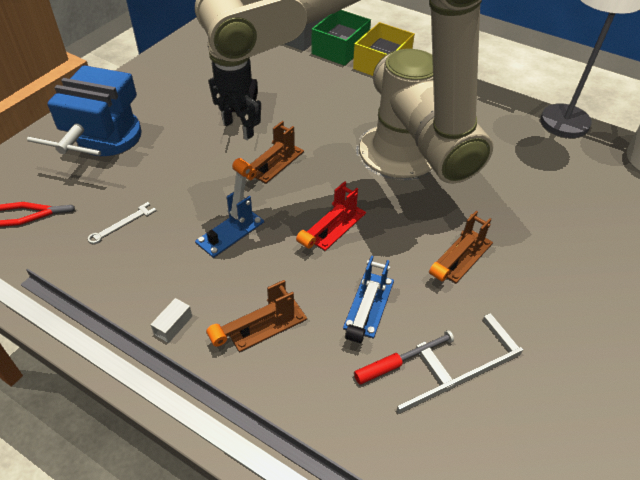

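The orange-roller arm stands on its stop, with the drum at (243,168) and a measured angle of 1.833 rad. The black-roller rest (355,330) is folded and the tube (171,319) is unmoved. The gripper is clear, at (237,100).

```bash
python3 -c "
from rig import ctrl
print(ctrl.finish_job())"
```

```text
the job is handed in; nothing more can be done
None
```

The orange-roller rest is up on its stop, and I handed the job in at about 8.3 s of the 32 s allowed. I pinched the drum on its flat ends, swung the arm over the pin at about 1 rad/s and eased it onto the stop. Then I opened the fingers and withdrew straight up.

My last checks, made before handing in:
- **Orange arm:** fitting the drum in the depth image gave about 1.83 rad, which is the stop. It stayed up after release.
- **Black arm and tube:** both look unchanged from the first picture (depth differences of about 2.7 mm, which I took as noise).
- **Robot:** the gripper was clear at a tool height of 274 mm, with the wrist force near zero.

No check failed. The jaws were pulled about 2.5 mm sideways when they closed, with about 10 N of side force, and I corrected that before the lift. The top camera was blocked by the arm during the approach, so the later checks used the scene camera only.

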